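# Bring the ringed spot under the needle and touch it

### The job

Slide the sample carrier along the bench by its upright grip, without lifting it, until the ringed spot on its metal coupon lies right under the tip of the needle stand, and let go of it. Then push the knob of the stand straight down until the needle touches the coupon inside the ring, and let the knob spring back up. The needle must not press on the carrier outside the ring; leave the yellow-capped bottle and the beaker where they stand.

Things in the scene. Friction and masses are not known exactly. Their poses are not given: they have to be found in the camera images.
- stand: needle stand, fixed to the bench. Origin: on the bench straight below the needle; its x axis points from the needle back to the column. Grey base plate 110 x 100 x 14 mm, from 70 to 180 mm behind the needle (+x); column 26 mm across, 179 mm tall, 115 mm behind the needle; arm 32 mm wide (38 mm round the spindle), 95 to 135 mm above the bench, that ends 19 mm in front of the needle. Nothing but the needle is below the arm in front of the base plate
- needle: spring-loaded spindle of the stand in one piece with its pointed steel needle below and its round knob on top; it moves straight down only. Origin: the needle's tip, 26 mm above the bench at rest. Needle 4 mm thick for 20 mm above the tip, then spindle 14 mm thick. A spring pushes it up, with about 2 N at rest and 6 N when pushed down 12 mm, where the needle meets the coupon of a carrier below it (with no carrier it stops at 14 mm)
- knob_top (a point): centre of the flat top of the black round knob (42 mm across, 20 mm tall) above the stand's arm, straight above the needle; 188 mm above the bench at rest
- carrier: loose sample carrier of about 0.45 kg, lying flat on the bench: grey plate 190 x 60 x 10 mm. Origin: centre of its underside; x along the plate from the grip to the marked end, z up. Near the +x end lies a bare metal coupon 70 x 46 x 4 mm (top 14 mm above the bench)
- mark (a point): centre of the ringed spot on top of the coupon, 65 mm from the carrier's centre along its +x and 30 mm from that end; the dark ring is 14 mm across inside and 18 mm outside; 14 mm above the bench
- grip (a point): point in the carrier's upright black grip block, 65 mm from the carrier's centre along -x, 40 mm above the bench. The block is 40 mm (carrier x) by 24 mm (carrier y) and stands from 10 to 56 mm above the bench: take it across its 24 mm, from above
- buffer_bottle: white reagent bottle with a yellow cap, 60 mm across, 118 mm tall, standing loose; origin at the centre of its underside. Leave alone
- beaker: empty clear beaker 56 mm across, 70 mm tall, standing loose; origin at the centre of its underside. Leave alone

How it is judged:
By the outcome, as a careful person would: the job done as asked, in the order asked, and still so for the second after the job is handed in, with the robot touching nothing.
It also fails if it takes over 54 s, if anything falls off the work surface, if the arm or the gripper's body presses on something with over 40 N, if the wrist force passes 120 N, or if a joint passes its speed limit or range.

### The arm

A 6-joint arm with a two-finger parallel gripper is mounted at the origin on a cart in front of the work surface, level with it; the furniture and walls round the work are solid. World frame = base frame: x ahead of the robot, y to its left, z up, the work surface at z = 0. Lengths are in m, angles in rad, forces in N, time in s.
With the tool pointing down it reaches from about 0.3 to 0.85 m from the base axis. Payload 4.2 kg.
Tool frame: the origin (TCP) lies midway between the tips of the shut fingers; the grasp point (between the pads) lies 19 mm behind it; z points along the fingers, y is the line along which they close (so a half turn about z gives the same grasp; the last joint's range is limited). The gripper opens to 91 mm and grips with 3 to 60 N. Pads are 32 mm wide; open, the fingers measure 118 mm over their backs; the gripper's body (76 mm by 178 mm) begins 60 mm behind the grasp point.
Start: joints at [1.261, 0.32, 1.565, -0, 1.257, -0.02], TCP at [0.164, 0.551, 0.214] pointing down, gripper open.
Joint ranges: [-3.11, 3.11], [-0.84, 2.01], [0.21, 2.61], [-1.34, 4.49], [0.05, 2.63], [-2.56, 2.56]. Speed limits (rad/s): [2.57, 2.57, 3.14, 3.14, 3.14, 3.14].

### API

Orientations are given as a unit quaternion [w, x, y, z].
In Python, from station import ctrl, cams gives the robot as it stands.
- The arm moves only by the shell command python3 -m jog 'ROWS' [OPENING]. ROWS is JSON, one flat list of numbers, 4 for each row, row after row: the shift along the tool's x, y, z in m, then the turn about the tool's z in rad. In form: [x, y, z, yaw, x, y, z, yaw, ...]. A call has 1 to 8 rows; each row is the pose to reach, as a shift and turn from the pose commanded when the call began, along the tool's axes at that moment; what a row does not reach only later rows make up. A row lasts 1/8 s, in which the tool goes at most 62.5 mm and 10.7 degrees, less where a joint would pass 70% of its speed; a pose out of reach is approached as far as the arm can. A call with a gripper value outside its range is refused whole. OPENING is the finger opening in m, from 0 to 0.0912, set as the call begins (- or left out, the last holds). The fingers move at their own pace and stop on an object; the grip force is fixed at half the most. Time passes only in rows, so rows that repeat a pose let the fingers close. It gives the time, the measured TCP pose, the force, the opening and the grip force at its end, in the units of the state.
- ctrl.get_state(): the state, without advancing time (a new reading comes with each control period).
- cams.capture(name): name is "side" or "top" or "wrist"; returns a dict with "image" (400x640x3 uint8, red, green, blue), "fx", "fy", "cx", "cy" (pixels), "distortion" ([k1, k2, p1, p2, k3] as OpenCV has them; the pictures are not rectified), "xyz" and "orientation" of the camera in the world; the wrist camera has in their place "tool_from_camera" (4x4, takes a point from camera to tool coordinates, whose origin is the TCP and whose axes are the flange's). Camera axes: x right, y down, z forward; pixel columns grow to the right and rows downward; lengths in m; the calibration is good to about 2 mm. A picture is of the moment at which its call begins: read the wrist's pose just before it. There is no depth.
- ctrl.hand_in(): hands the job in; it is judged then, once.
The state is a dict: "time": time; "qpos": joint angles; "dq": joint speeds; "effort": joint torques, N m; "eef_pos": TCP position; "eef_rot": TCP orientation; "wrist_force": force on the tool from outside, world axes, zero at the start; "moment": the same for the moment, N m; "opening": finger opening in m; "gripper_force": force on a finger pad.
Only numpy, scipy, OpenCV 4.12 (cv2) and the standard library are available. Lean on these libraries where they do the work, as an engineer would, in place of code of your own. Each camera call takes 0.05 s, during which the arm holds its last target. There are 200 camera calls.

## Working session

There is one attempt and no reset: what is moved stays moved. The work goes in short steps, Python scripts to look and compute and a shell command to move; the robot and the scene stay as the last step left them, time stands still between calls to the robot, and variables do not carry over. Pictures are saved under pics/ and viewed, at most 12 in all, crops included, and the job is handed in when it is done.

```bash
mkdir -p pics; cat > h.py <<'E'
import numpy as np, cv2
from station import ctrl, cams
from scipy.spatial.transform import Rotation as R
def q2r(q): return R.from_quat([q[1],q[2],q[3],q[0]]).as_matrix()
def shot(n,f=None):
    s=ctrl.get_state(); c=cams.capture(n)
    if n=="wrist":
        T=np.eye(4);T[:3,:3]=q2r(s["eef_rot"]);T[:3,3]=s["eef_pos"]
        T=T@np.array(c["tool_from_camera"]);c["R"],c["t"]=T[:3,:3],T[:3,3]
    else:
        c["R"]=q2r(c["orientation"]);c["t"]=np.array(c["xyz"])
    c["K"]=np.array([[c["fx"],0,c["cx"]],[0,c["fy"],c["cy"]],[0,0,1.]])
    if f: cv2.imwrite("pics/"+f,cv2.cvtColor(c["image"],cv2.COLOR_RGB2BGR)); np.save("pics/"+f+".npy",c,allow_pickle=True)
    return c
def load(f): return np.load("pics/"+f+".npy",allow_pickle=True).item()
def ray(c,uv):
    p=cv2.undistortPoints(np.array([[uv]],float),c["K"],np.array(c["distortion"]))[0,0]
    return c["R"]@np.array([p[0],p[1],1.])
def onz(c,uv,z):
    d=ray(c,uv); return c["t"]+d*(z-c["t"][2])/d[2]
def proj(c,P):
    rv=cv2.Rodrigues(c["R"].T)[0]
    return cv2.projectPoints(np.array(P,float).reshape(-1,1,3),rv,-c["R"].T@c["t"],c["K"],np.array(c["distortion"]))[0][:,0]
E
python3 - <<'E'
from h import *
for n in ["side","top"]:
    c=shot(n,n+"0.png"); print(n,c["t"],c["R"][:,2],c["fx"])
s=ctrl.get_state();print(s)
a=cv2.imread("pics/side0.png")
E
```

```text
side [ 0.13720764 -0.6150989   0.71353239] [ 0.44606219  0.65501745 -0.60990217] 367.41022739023344
top [0.35604795 0.01390857 1.20981999] [ 0.20593637 -0.01301815 -0.97847879] 500.19312003834915
{'time': 0.1, 'qpos': array([ 1.26102010e+00,  3.20268451e-01,  1.56554524e+00, -9.04299850e-06,
        1.25741577e+00, -1.99798960e-02]), 'dq': array([ 0.00012581,  0.00017974, -0.0002252 ,  0.00131932,  0.00058552,
       -0.00040271]), 'effort': array([ 1.40964839e-03, -4.13335598e+01, -2.32508075e+01,  7.29282643e-02,
        4.21642209e-02, -2.67027036e-05]), 'eef_pos': array([0.16416374, 0.55059676, 0.21318569]), 'eef_rot': array([-1.30084553e-04,  1.44390234e-01,  9.89520485e-01, -8.08011246e-04]), 'wrist_force': array([-0.27092737, -0.2813789 ,  0.26652434]), 'moment': array([-0.00719679,  0.03711028, -0.00562218]), 'gripper_force': 0.0, 'opening': 0.09109511577781533}
```

View pics/top0.png

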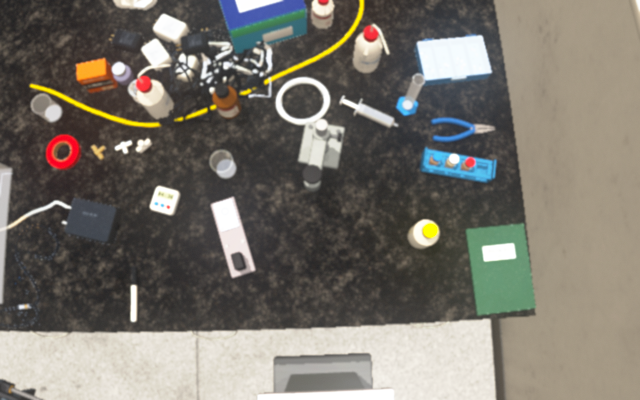

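View pics/side0.png

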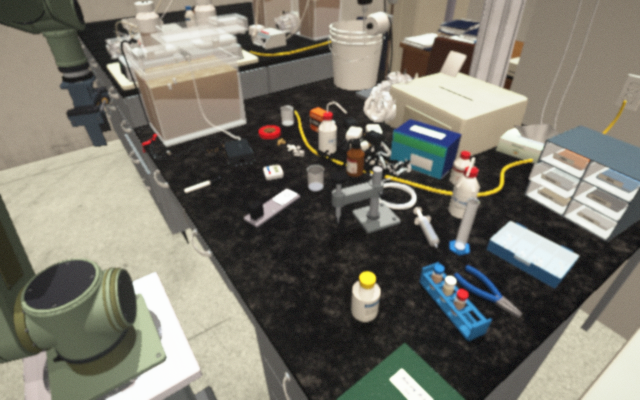

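The top view shows the carrier at about (233,237), with its grip at (238,262). The stand's knob is at (313,177) and its column at (321,127). The beaker is at (222,164) and the bottle at (425,234).

```bash
python3 - <<'E'
from h import *
c=load("top0.png"); im=c["image"]
hsv=cv2.cvtColor(im,cv2.COLOR_RGB2HSV)
def big(m,x0,y0,x1,y1):
    z=np.zeros_like(m);z[y0:y1,x0:x1]=m[y0:y1,x0:x1]
    cs,_=cv2.findContours(z,cv2.RETR_EXTERNAL,cv2.CHAIN_APPROX_NONE)
    return max(cs,key=cv2.contourArea)
m=(hsv[...,2]>120).astype(np.uint8)
k=big(m,195,190,262,285)
P=np.array([onz(c,p[0],0.010)[:2] for p in k],np.float32)
r=cv2.minAreaRect(P);print("carrier",r,cv2.minAreaRect(k))
for n,uv,z in [("griptop",(238,260),.056),("knob",(313,174),.188),("column",(322,126),.179),("beaker rim",(221,158),.07),("cap",(430,230),.118)]:
    print(n,onz(c,uv,z))
b=cv2.cvtColor(im,cv2.COLOR_RGB2BGR)[100:290,190:360]
cv2.imwrite("pics/t_crop.png",cv2.resize(b,None,fx=3,fy=3,interpolation=cv2.INTER_CUBIC))
s=load("side0.png")
b=cv2.cvtColor(s["image"],cv2.COLOR_RGB2BGR)[150:250,230:420]
cv2.imwrite("pics/s_crop.png",cv2.resize(b,None,fx=4,fy=4,interpolation=cv2.INTER_CUBIC))
E
```

```text
carrier ((0.5234783887863159, 0.21137858927249908), (0.19259819388389587, 0.06324376165866852), 15.97257137298584) ((232.36305236816406, 236.83438110351562), (78.55509948730469, 26.072168350219727), 73.61045837402344)
griptop [0.46124933 0.19080625 0.056     ]
knob [0.62491312 0.0107734  0.188     ]
column [ 0.7347192  -0.01264669  0.179     ]
beaker rim [0.70367703 0.22819693 0.07      ]
cap [ 0.50589184 -0.24459613  0.118     ]
```

View pics/t_crop.png

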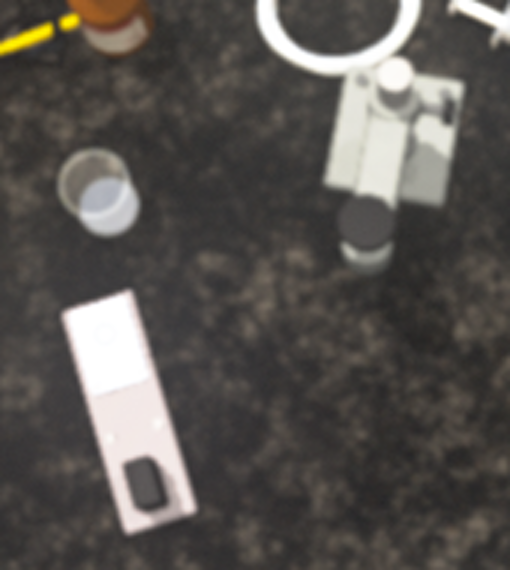

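View pics/s_crop.png

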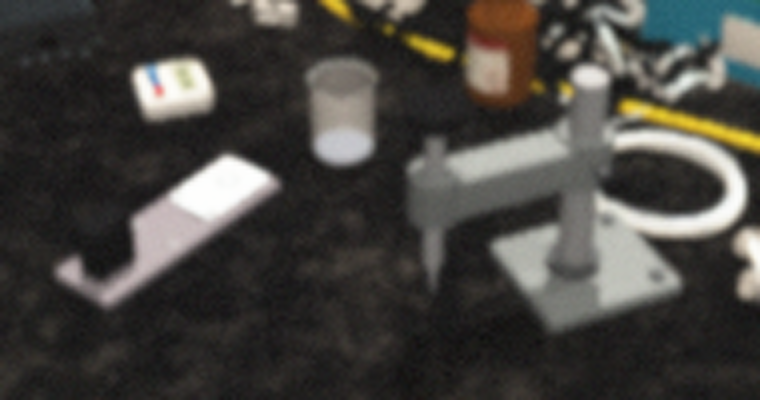

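```bash
cat >> h.py <<'E'
def delta(target,yaw=None):
    s=ctrl.get_state();Rm=q2r(s["eef_rot"])
    d=Rm.T@(np.array(target)-s["eef_pos"]); out=[d.round(4)]
    if yaw is not None:
        a=np.arctan2(Rm[1,1],Rm[0,1]); w=(yaw-a+np.pi/2)%np.pi-np.pi/2; out.append(round(-w,3))
    print("tool delta",*out)
E
python3 - <<'E'
from h import *
t=load("top0.png");s=load("side0.png")
tip=(338.0,223.2)
print("tip ray z.026",onz(s,tip,.026)," knob top",onz(t,(312.3,174.3),.188), "proj knob-xy tip in side",proj(s,[[.625,.011,.026]]))
delta([.461,.193,.17],np.radians(106))
E
python3 -m jog '[-0.045,-0.03,0,-0.1,-0.095,-0.065,0.005,-0.25,-0.145,-0.097,0.01,-0.4,-0.195,-0.13,0.02,-0.57,-0.245,-0.163,0.025,-0.57,-0.295,-0.197,0.03,-0.57,-0.345,-0.23,0.037,-0.57,-0.387,-0.258,0.043,-0.57]'
python3 - <<'E'
from h import *
c=shot("wrist","w1.png"); print(proj(c,[[.461,.193,.056],[.586,.229,.014]]))
E
```

```text
tip ray z.026 [0.62687208 0.01204488 0.026     ]  knob top [0.62431324 0.01227253 0.188     ] proj knob-xy tip in side [[337.69718243 223.6462922 ]]
tool delta [-0.3866 -0.2578  0.0436] -0.569
time: 1.1
eef_pos: [0.4624, 0.1912, 0.1705]
eef_rot: [-0.0, -0.139, 0.99, 0.0]
wrist_force: [0.5, 0.2, 0.1]
opening: 0.0911
gripper_force: 0.0
[[325.40731519 192.56461461]
 [324.90953054 299.49233741]]
```

View pics/w1.png

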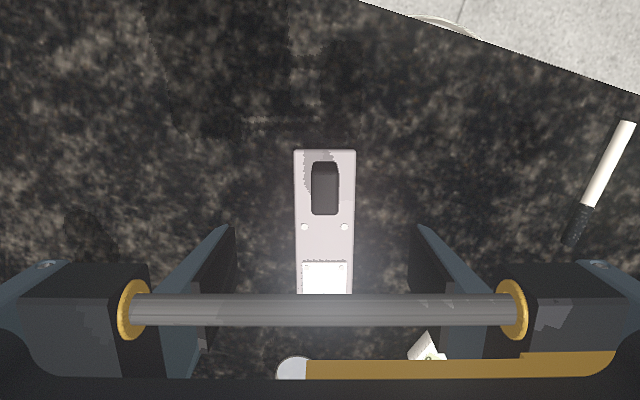

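The wrist view shows the grip centred between the fingers at (325,190), with the plate edges aligned. I'll descend and grasp it.

```bash
python3 -m jog '[0.001,0,0.04,0,0.001,0,0.09,0,0.001,0,0.13,0,0.001,0,0.147,0,0.001,0,0.147,0]' && python3 -m jog '[0,0,0,0,0,0,0,0,0,0,0,0,0,0,0,0,0,0,0,0,0,0,0,0]' 0
python3 - <<'E'
from h import *
s=ctrl.get_state();print(s["opening"],s["gripper_force"],s["wrist_force"],s["eef_pos"])
c=shot("top","t2.png");im=c["image"]
x=onz(c,(0,0),0)
b=cv2.cvtColor(im,cv2.COLOR_RGB2BGR)[180:290,190:280]
hsv=cv2.cvtColor(im,cv2.COLOR_RGB2HSV)
m=(im.min(2)>225).astype(np.uint8);m[:190]=0;m[285:]=0;m[:,:200]=0;m[:,260:]=0
k=max(cv2.findContours(m,0,1)[0],key=cv2.contourArea)
r=cv2.minAreaRect(np.array([onz(c,p[0],.014)[:2] for p in k],np.float32));print("coupon",r)
cv2.imwrite("pics/t2c.png",np.hstack([cv2.resize(b,None,fx=4,fy=4,interpolation=cv2.INTER_CUBIC),cv2.resize(cv2.convertScaleAbs(b,alpha=4,beta=-760),None,fx=4,fy=4,interpolation=cv2.INTER_CUBIC)]))
E
```

```text
time: 1.78
eef_pos: [0.4591, 0.1926, 0.0225]
eef_rot: [-0.002, -0.14, 0.99, -0.0]
wrist_force: [0.3, -0.2, 0.9]
opening: 0.091
gripper_force: 0.0
time: 2.52
eef_pos: [0.4605, 0.1929, 0.024]
eef_rot: [0.0, -0.14, 0.99, 0.0]
wrist_force: [-0.1, -0.1, 0.6]
opening: 0.0338
gripper_force: 0.0
0.03383858640160438 0.0 [-0.14251633 -0.08455457  0.57694691] [0.46047588 0.19293553 0.02397638]
coupon ((0.587407648563385, 0.22971323132514954), (0.05053028464317322, 0.05213440582156181), 15.38257122039795)
```

View pics/t2c.png

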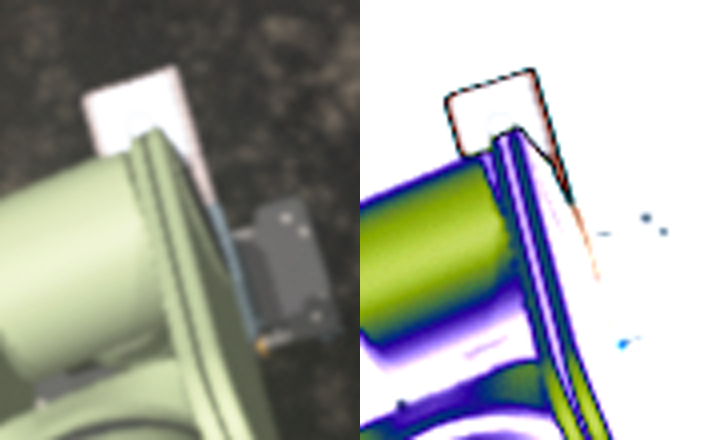

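```bash
python3 -m jog '[0,0,0,0,0,0,0,0,0,0,0,0,0,0,0,0]' && python3 -m jog '[0.003,-0.01,0,0,0.006,-0.035,0,0,0.01,-0.06,0,0,0.014,-0.09,0,0,0.018,-0.12,0,0,0.022,-0.145,0,0,0.022,-0.16,0,0,0.022,-0.16,0,0]'
python3 - <<'E'
from h import *
c=shot("side","s3.png")
b=cv2.cvtColor(c["image"],cv2.COLOR_RGB2BGR)[170:260,250:370]
g=cv2.convertScaleAbs(b,alpha=3,beta=-480)
cv2.imwrite("pics/s3c.png",np.vstack([cv2.resize(x,None,fx=6,fy=6,interpolation=cv2.INTER_CUBIC)[:, :] for x in [b]]))
print(proj(c,[[.5837,.069,.014]]))
E
```

```text
time: 3.08
eef_pos: [0.4605, 0.1928, 0.0239]
eef_rot: [-0.0, -0.14, 0.99, -0.0]
wrist_force: [0.5, -1.1, -1.1]
opening: 0.0239
gripper_force: 30.0
time: 4.08
eef_pos: [0.4838, 0.0317, 0.024]
eef_rot: [0.0, -0.139, 0.99, -0.001]
wrist_force: [0.4, -3.6, 0.5]
opening: 0.0237
gripper_force: 30.0
[[314.36678904 221.59798737]]
```

View pics/s3c.png

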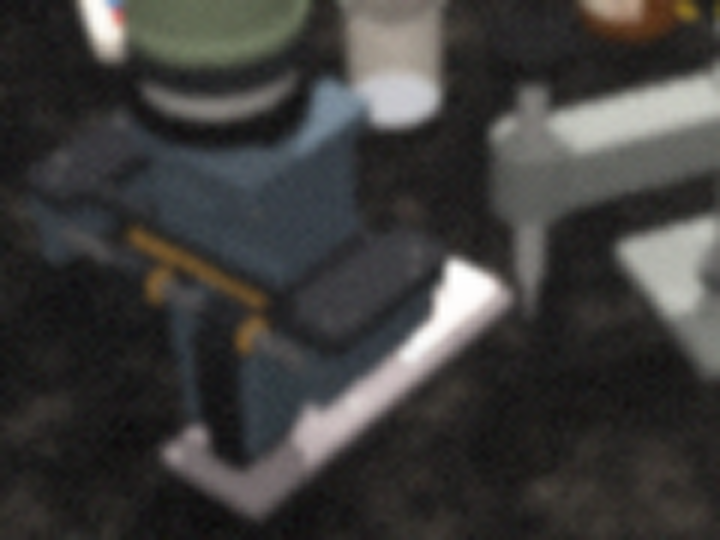

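The gripper hides the ring in the side view, but the plate corners show: marked end at (335.5,218.7), and grip end at about (277.2,245.9) and (293.5,254.5). The needle tip is at about (338.3,222.7).

```bash
python3 - <<'E'
from h import *
c=load("s3.png");s=ctrl.get_state()
A=onz(c,(335.4,218.5),.010)[:2];B=onz(c,(293.7,254.3),.010)[:2];print(A,B,np.linalg.norm(A-B))
Rm=q2r(s["eef_rot"]);ax=-Rm[:2,0]; print("axis",ax,"AB",(A-B)/np.linalg.norm(A-B))
n=np.array([-ax[1],ax[0]])
print("mark from A",A-.03*ax+.03*n,"from B",B+.16*ax+.03*n,"from TCP",s["eef_pos"][:2]+.13*ax)
t=onz(c,(338.2,222.9),.026)[:2];print("tip",t)
E
```

```text
[0.64485982 0.04811653] [ 0.46671325 -0.00528714] 0.18597890470795356
axis [0.96128805 0.27554543] AB [0.9578859 0.2871491]
mark from A [0.60775482 0.06868881] from B [0.61225298 0.06763877] from TCP [0.60873859 0.06804428]
tip [0.62812533 0.01275488]
```

```bash
python3 -m jog '[0,-0.015,0,0,-0.001,-0.035,0,0,-0.001,-0.05,0,0,-0.001,-0.058,0,0,-0.001,-0.059,0,0,-0.001,-0.059,0,0]'
python3 - <<'E'
from h import *
for n,(x0,y0,x1,y1),k in [("side",(280,180,380,260),4),("top",(250,100,370,220),4)]:
    c=shot(n,n+"4.png")
    b=cv2.cvtColor(c["image"],cv2.COLOR_RGB2BGR)[y0:y1,x0:x1]
    o=cv2.resize(b,(400,400*b.shape[0]//b.shape[1]),interpolation=cv2.INTER_CUBIC); o=cv2.copyMakeBorder(o,0,400-o.shape[0],0,0,0)
    L=o if n=="side" else np.hstack([L,o])
cv2.imwrite("pics/c4.png",L)
E
```

```text
time: 4.88
eef_pos: [0.501, -0.0234, 0.0239]
eef_rot: [0.0, -0.14, 0.99, -0.0]
wrist_force: [0.0, 0.7, 0.9]
opening: 0.0233
gripper_force: 30.0
```

View pics/c4.png

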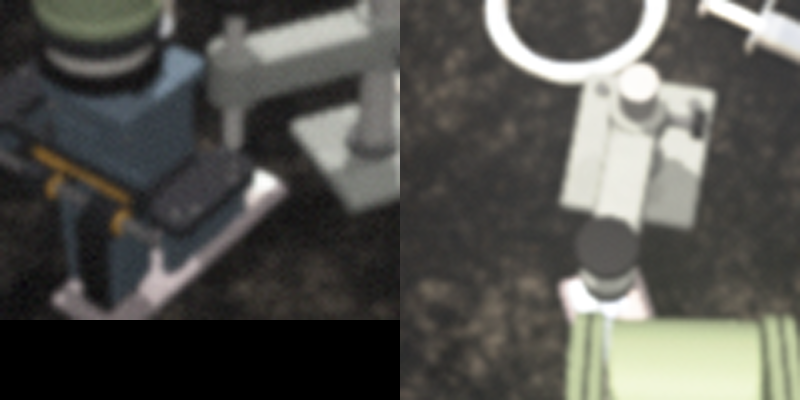

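The side view shows the needle over the coupon, and the top view shows the coupon under the knob. I'll release the grip, back off and check.

```bash
python3 -m jog '[0,0,0,0,0,0,0,0,0,0,0,0,0,0,0,0]' 0.06 && python3 -m jog '[0,0,-0.03,0,0,0,-0.08,0,0,0,-0.13,0,0.01,0,-0.18,0,0.03,0.03,-0.21,0,0.04,0.08,-0.21,0,0.05,0.12,-0.21,0,0.05,0.15,-0.21,0]'
python3 - <<'E'
from h import *
c=shot("side","side5.png")
b=cv2.cvtColor(c["image"],cv2.COLOR_RGB2BGR)[195:260,285:375]
o=cv2.resize(b,None,fx=8,fy=8,interpolation=cv2.INTER_CUBIC)
cv2.imwrite("pics/c5.png",o)
E
```

```text
time: 5.48
eef_pos: [0.5009, -0.0234, 0.0239]
eef_rot: [0.0, -0.14, 0.99, 0.0]
wrist_force: [0.4, 0.1, 0.3]
opening: 0.059
gripper_force: 0.0
time: 6.48
eef_pos: [0.41, 0.108, 0.2342]
eef_rot: [0.0, -0.14, 0.99, 0.0]
wrist_force: [1.2, -0.6, -0.4]
opening: 0.0601
gripper_force: 0.0
```

View pics/c5.png

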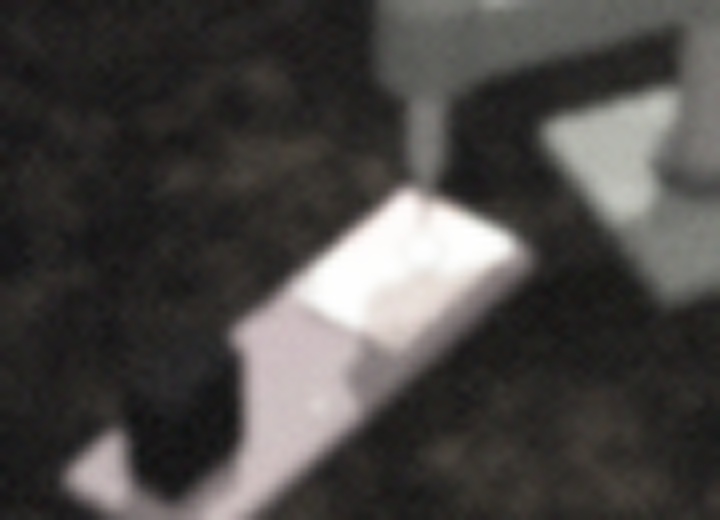

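The view shows the coupon under the needle, but it is too bright to see the ring clearly (faint ring near (425,245) in the crop). I'll compute the offset from edges and stretch the contrast.

```bash
python3 - <<'E'
from h import *
c=load("side5.png");f=lambda u,v:(285+(u+.5)/8-.5,195+(v+.5)/8-.5)
E=onz(c,f(62,474),.010)[:2];A=onz(c,f(531,253),.010)[:2]
d=A-E;print(E,A,np.linalg.norm(d),"exp",np.hypot(.19,.06))
ang=np.arctan2(d[1],d[0])+np.arctan2(.06,.19);print("yaw",np.degrees(ang))
print("mark",(A+E)/2+.065*np.array([np.cos(ang),np.sin(ang)]))
tip=onz(c,(338.2,222.9),.026);print("tip",tip)
for nm,p in [("under tip",[tip[0],tip[1],.014])]: 
    q=proj(c,[p])[0];print(nm,((q-[285,195]+.5)*8-.5).round(1))
im=np.mean([cams.capture("side")["image"].astype(float) for _ in range(12)],0)[195:260,285:375]
g=np.clip((im.min(2)-190)*255/65,0,255).astype(np.uint8)[18:50,30:72]
cv2.imwrite("pics/c6.png",cv2.resize(g,None,fx=16,fy=16,interpolation=cv2.INTER_CUBIC))
E
```

```text
[ 0.46465158 -0.00160434] [ 0.66064026 -0.00569567] 0.1960313862779934 exp 0.19924858845171275
yaw 16.329674913011058
mark [0.62502381 0.01462564]
tip [0.62812533 0.01275488 0.026     ]
under tip [428.5 252. ]
```

View pics/c6.png

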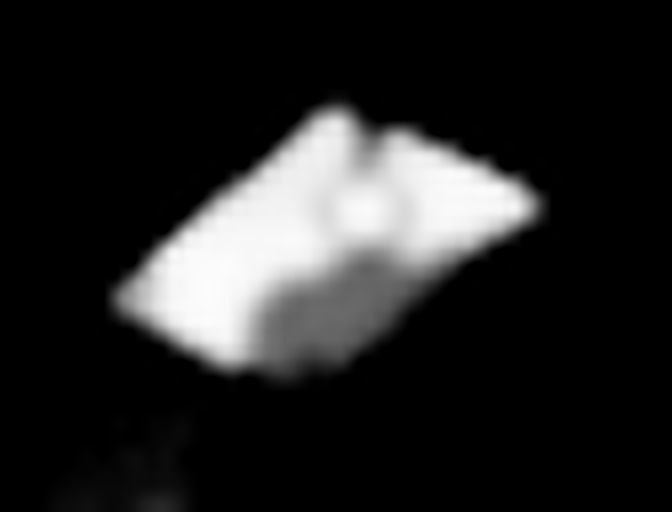

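```bash
python3 - <<'E'
from h import *
c=load("side5.png")
print("mark",onz(c,(337.3,225.7),.014)[:2])
for t in [(337.6,223.1),(338,223)]: print(onz(c,t,.026)[:2])
t=load("top0.png");im=t["image"]
g=im.max(2);m=np.zeros_like(g);m[160:186,298:328]=(g[160:186,298:328]<75)
# needle xy from stand: axis through column and knob
print("knob",onz(t,(312.3,174.3),.188)[:2])
t=load("top4.png");b=t["image"][160:215,295:335].max(2).astype(int)
s=ctrl.get_state();print(s["eef_pos"])
delta([.625,.0122,.215])
E
```

```text
mark [0.62714749 0.01540061]
[0.62620885 0.01305894]
[0.62739844 0.01274029]
knob [0.62431324 0.01227253]
[0.41147798 0.10659685 0.23388619]
tool delta [-0.1792 -0.1496  0.0189]
```

```bash
python3 -m jog '[-0.04,-0.033,0,0,-0.085,-0.07,0,0,-0.13,-0.108,0,0,-0.165,-0.138,0,0,-0.18,-0.15,0,0,-0.18,-0.15,0.02,0,-0.18,-0.15,0.035,0,-0.18,-0.15,0.035,0]' 0 && python3 -m jog '[0,0,0.005,0,0,0,0.011,0,0,0,0.015,0,0,0,0.018,0,0,0,0.02,0,0,0,0.02,0]'
```

```text
time: 8.12
eef_pos: [0.6247, 0.0126, 0.1974]
eef_rot: [-0.002, -0.14, 0.99, 0.0]
wrist_force: [-0.1, -0.3, 0.8]
opening: 0.0006
gripper_force: 0.0
time: 8.88
eef_pos: [0.6261, 0.0128, 0.1793]
eef_rot: [0.001, -0.14, 0.99, 0.0]
wrist_force: [0.3, 0.7, 5.6]
opening: 0.0004
gripper_force: 2.4
```

```bash
python3 -m jog '[0,0,0.0015,0,0,0,0.003,0,0,0,0.004,0,0,0,0.004,0,0,0,0.004,0]'
```

```text
time: 9.5
eef_pos: [0.6261, 0.0127, 0.1761]
eef_rot: [0.001, -0.14, 0.99, 0.0]
wrist_force: [-0.7, 0.9, 7.5]
opening: 0.0003
gripper_force: 4.0
```

```bash
python3 -m jog '[0,0,0.0005,0,0,0,0.001,0,0,0,0.001,0,0,0,0.001,0]'; python3 -m jog '[0,0,0.0005,0,0,0,0.001,0,0,0,0.001,0,0,0,0.001,0]'
```

```text
time: 10.0
eef_pos: [0.6261, 0.0127, 0.1759]
eef_rot: [0.001, -0.14, 0.99, -0.0]
wrist_force: [-1.5, -0.2, 10.9]
opening: 0.0004
gripper_force: 5.5
time: 10.5
eef_pos: [0.6262, 0.0127, 0.1757]
eef_rot: [0.001, -0.14, 0.99, -0.0]
wrist_force: [-2.9, 0.8, 14.0]
opening: 0.0005
gripper_force: 7.1
```

The TCP stopped at 0.1757 m while the force rose to 14 N, so the needle is touching the coupon. I'll raise straight up, back away and check.

```bash
python3 -m jog '[0,0,-0.01,0,0,0,-0.025,0,0,0,-0.045,0,0,0,-0.06,0,0.05,0.04,-0.06,0,0.1,0.08,-0.06,0,0.15,0.12,-0.06,0,0.18,0.15,-0.06,0]'
python3 -m jog '[0,0,0,0,0,0,0,0]'
python3 - <<'E'
from h import *
c=shot("side","side9.png")
b=cv2.cvtColor(c["image"],cv2.COLOR_RGB2BGR)[160:260,285:385]
im=np.mean([cams.capture("side")["image"].astype(float) for _ in range(12)],0)[195:260,285:375]
g=np.clip((im.min(2)-190)*255/65,0,255).astype(np.uint8)[18:50,30:72]
g=cv2.cvtColor(cv2.resize(g,(399,304),interpolation=cv2.INTER_CUBIC),8)
a=cv2.resize(b,(400,400),interpolation=cv2.INTER_CUBIC)
cv2.imwrite("pics/c9.png",np.hstack([a,cv2.copyMakeBorder(g,0,96,0,0,0)]))
E
```

```text
time: 11.5
eef_pos: [0.4086, 0.1073, 0.2329]
eef_rot: [-0.001, -0.14, 0.99, 0.0]
wrist_force: [1.0, 0.3, -0.1]
opening: 0.0002
gripper_force: 0.0
time: 11.75
eef_pos: [0.412, 0.1069, 0.2333]
eef_rot: [0.001, -0.14, 0.99, -0.0]
wrist_force: [0.2, 0.5, -0.5]
opening: 0.0004
gripper_force: 0.0
```

View pics/c9.png

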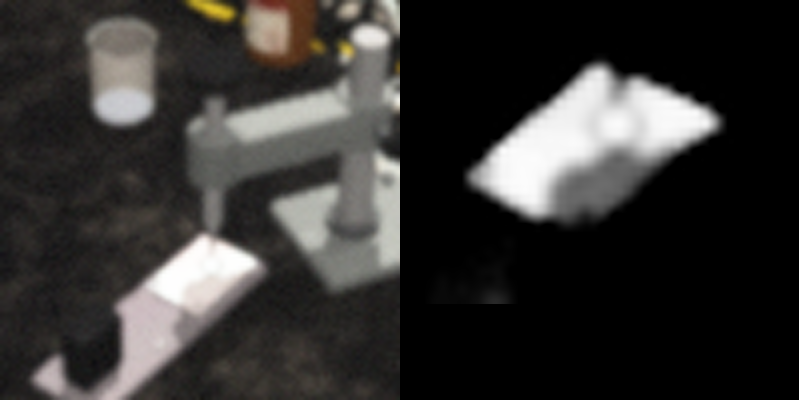

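The needle has sprung back up, its tip at about (212,235) in the left crop. The carrier hasn't moved, the ring is still under the tip, and the beaker is where it was.

```bash
python3 -c "
from station import ctrl
print(ctrl.hand_in())"
```

```text
the job is handed in; nothing more can be done
None
```

The job is handed in: the carrier was slid under the needle and released, the knob was pressed until the needle touched the coupon about 2–3 mm from the ring's centre (7 mm inner radius) by my camera estimate, and it sprang back up. The bottle and beaker were left alone.

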